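# Hold a resin test prism in the inspection beam

## Task

We want to look through the clear resin test prism for bubbles. First hang the white viewing screen over the bar of the light stand, astride it and level near the middle of the bar, and let go of it; then pick up the prism by its two frosted faces only (never put the fingers on the clear faces) and hold it upright in the lamp's beam, centred on the beam about midway between lens and screen, with one clear face square to the lamp and the other to the screen. Finish while still holding the prism there, still and touching nothing but the fingers, with the screen left hanging; do not tip the prism over, and leave the jar, cup and jug where they are.

Things in the scene. Friction and masses are not known exactly. Their poses are not given: they have to be found in the camera images.
- stand: fixed light stand: dark base plate 190 (x) x 345 (y) x 8 mm, grey lamp box (y +135 to +225 mm, 90 wide, top 165 mm up) at the +y end, raised bar at the -y end. Beam level along y, 115 mm above the bench, from the lens face (y +90 mm, at the end of a 44 mm thick snout) towards the bar. Origin on the bench under the hold point, z up; a white 30 mm square on the plate marks it
- beam (a point): the hold point: on the beam's axis, 115 mm above the stand's origin, 90 mm from the lens and 100 mm from the bar; axes as the stand's, the beam runs along y
- bar (a point): middle of the bar's top face, 155 mm above the bench, 100 mm to the -y side of the stand's origin. The bar is 12 x 12 mm square steel along the stand's x, between two 12 mm posts 150 mm apart inside that end level with its top. Axes as the stand's
- screen: viewing screen: inverted U of stiff white sheet standing on its two legs. 90 mm wide (x), 36 mm over its two panels (y), 84 mm high, sheet 4 mm: the slot is 28 mm wide, 80 mm deep, open below and at both ends. Origin at the middle of its underside (legs' lower edges), z up. Grip across the panels (along y) from above. About 0.12 kg. Hung, its origin is 75 mm above the bench
- prism: resin test prism standing upright: block 22 (x) x 30 (y) x 75 mm high, about 90 g. Its +y and -y faces, 30 mm apart, are frosted (matt whitish plates 5 mm thick): the only faces to grip. Its +x and -x faces, 22 mm apart, are clear: a 20 mm band of glassy resin between the plates' edges. Origin at the middle of its underside, z up
- prism_mid (a point): centre of the prism, 37.5 mm above its underside; axes as the prism's
- clear_core: the clear resin core of the prism, a part of it between the two frosted plates, 22 x 20 x 75 mm, showing at the +x and -x faces; same origin and axes as the prism. The fingers must not touch it
- jar: bystander: closed squat jar, 60 mm across, 75 mm high; origin at the middle of its underside
- cup: bystander: white open mixing cup, 72 mm across, 85 mm high; origin at the middle of its underside
- jug: bystander: round white plastic bottle, 100 mm across, 170 mm high; origin at the middle of its underside
Not all that is in view belongs to the job. Several things look just like the screen: the one meant starts nearest to the robot's base.

How it is judged:
On the way, in this order (a step that is already met when the one before it is completed fails the run):
1. the screen hangs level astride the bar and is let go (x of screen in the frame of bar between -0.03 and 0.03 m and y of screen in the frame of bar between -0.012 and 0.012 m and z of screen in the frame of bar between -0.086 and -0.074 m and angle between screen's own z axis and vertical below 0.12 rad and contact force between screen and stand above 0.2 N and contact force between screen and the arm below 0.05 N and contact force between screen and the fingers below 0.05 N and linear speed of screen below 0.03 m/s), for 0.2 s.
2. the prism is lifted clear of the bench in the fingers (height (world z) of prism above 0.03 m and contact force between prism and the fingers above 1 N), for 0.2 s.
At the end, for the whole second after the job is handed in: Fingers hold the prism by the frosted faces, still, upright (8 deg), clear of stand and screen, on the beam within 9 mm sideways, 14 mm in height, 30 mm along it, clear faces square to it (8.5 deg); screen hangs let go, level (6.9 deg), within 30 mm along and 12 mm across of mid-bar (x of prism_mid in the frame of beam between -0.009 and 0.009 m and z of prism_mid in the frame of beam between -0.014 and 0.014 m and y of prism_mid in the frame of beam between -0.03 and 0.03 m and angle between the x axis of prism and the y axis of stand, either way round below 0.15 rad and angle between prism's own z axis and vertical below 0.14 rad and contact force between prism and the fingers above 1 N and contact force between clear_core and the fingers below 0.3 N and contact force between prism and stand below 0.05 N and contact force between prism and screen below 0.05 N and linear speed of prism below 0.02 m/s and x of screen in the frame of bar between -0.03 and 0.03 m and y of screen in the frame of bar between -0.012 and 0.012 m and z of screen in the frame of bar between -0.086 and -0.074 m and angle between screen's own z axis and vertical below 0.12 rad and contact force between screen and stand above 0.2 N and contact force between screen and the arm below 0.05 N and contact force between screen and the fingers below 0.05 N); the arm keeps its last pose, push and grip.
It fails at once if the fingers press on the clear faces (contact force between clear_core and the fingers above 0.5 N).
It fails at once if the prism is tipped over (angle between prism's own z axis and vertical above 0.6 rad).
It fails at once if a bystander is shoved (distance of any of jar, cup, jug from where it was at the start of the episode above 0.02 m).
It also fails if it takes over 54 s, if anything falls off the work surface, if the arm or the gripper's body presses on something with over 40 N, if the wrist force passes 120 N, or if a joint passes its speed limit or range.

## Robot

A 7-joint arm with a two-finger parallel gripper is mounted at the origin on the work surface. World frame = base frame: x ahead of the robot, y to its left, z up, the work surface at z = 0. Lengths are in m, angles in rad, forces in N, time in s.
With the tool pointing down it reaches from about 0.425 to 0.925 m from the base axis. Payload 6.8 kg.
Tool frame: the origin (TCP) lies on the centre line of the jaws, within the pads' length; the fingertips stand 25 mm ahead of it and the grasp point (between the pads) lies 6 mm ahead of it; z points along the fingers, y is the line along which they close (so a half turn about z gives the same grasp; the last joint's range is limited). The gripper opens to 85 mm and grips with 20 to 120 N. Pads are 22 mm wide; open, the fingers measure 114 mm over their backs; the gripper's body (76 mm by 85 mm) begins 54 mm behind the grasp point. The pads swing forward as they close: fully open they stand 13 mm farther back than shut.
Start: joints at [1.113, 0.477, 0.022, 1.555, -0.011, 1.109, -0.083], TCP at [0.231, -0.634, 0.256] pointing down, gripper open.
Joint ranges: [-2.96, 2.96], [-0.34, 2.1], [-1.41, 1.46], [0.24, 2.44], [-1.37, 4.51], [0.17, 1.92], [-2.96, 2.96]. Speed limits (rad/s): [2.39, 2.39, 3.14, 3.14, 3.14, 3.14, 3.14].

## Interface

Orientations are given as a rotation vector (axis times angle).
In Python, from bench import status, imaging, workorder gives the robot as it stands.
- The arm moves only by the tool send_rows, never from a script. Its argument "steps" is a list of rows, each an object of numbers: "dx", "dy", "dz": the shift along the tool's x, y, z in cm; "yaw": the turn about the tool's z in degrees; "gripper": the opening, from 0 (shut) to 1 (fully open). A call has 1 to 5 rows; each row is the pose to reach, as a shift and turn from the pose commanded when the call began, along the tool's axes at that moment; what a row does not reach only later rows make up. A row lasts 1/8 s, in which the tool goes at most 62.5 mm and 10.7 degrees, less where a joint would pass 70% of its speed; a pose out of reach is approached as far as the arm can. A call with a gripper value outside its range is refused whole. The fingers move at their own pace and stop on an object; "force" is the grip in N (left out, the last holds). Time passes only in rows, so rows that repeat a pose let the fingers close. It gives the time, the measured TCP pose, the force, the opening and the grip force at its end, in the units of the state.
- status.get_obs(): the state, without advancing time (a new reading comes with each control period).
- imaging.grab_frame(name): name is "side" or "top"; returns a dict with "color" (420x560x3 uint8, red, green, blue), "depth" (420x560 float32, m along the optical axis (not along the pixel's ray), 0 where there is no reading), "K" (3x3 intrinsics, pixels), "R" (3x3) and "t" (3): a world point X has camera coordinates R X + t. Camera axes: x right, y down, z forward; pixel columns grow to the right and rows downward; lengths in m; the calibration is good to about 2 mm. A picture is of the moment at which its call begins.
- workorder.hand_in(): hands the job in; it is judged then, once.
The state is a dict: "clock": time; "joints": joint angles; "qvel": joint speeds; "tau": joint torques, N m; "tcp_pos": TCP position; "orientation": TCP orientation; "contact_force": force on the tool from outside, world axes, zero at the start; "moment": the same for the moment, N m; "grip_width": finger opening in m; "gripper_force": force on a finger pad.
Only numpy, scipy, OpenCV 4.12 (cv2) and the standard library are available. Lean on these libraries where they do the work, as an engineer would, in place of code of your own. Each camera call takes 0.05 s, during which the arm holds its last target. There are 200 camera calls.

## Working session

There is one attempt and no reset: what is moved stays moved. The work goes in short steps, Python scripts to look and compute and a tool call to move; the robot and the scene stay as the last step left them, time stands still between calls to the robot, and variables do not carry over. Pictures are saved under pics/ and viewed, at most 10 in all, crops included, and the job is handed in when it is done.

Besides the shell and the picture viewer there is one more tool, called after ">>>" in YAML: its name, and indented under it one key for each argument. send_rows: Moves the arm, as the interface text tells. Its arguments: {"type":"object","properties":{"steps":{"type":"array"},"force":{"type":"number"}},"required":["steps"]}

```bash
mkdir -p pics; ls; python3 - <<'E'
from bench import status, imaging
import cv2,numpy as np
print(status.get_obs())
for n in("side","top"):
    f=imaging.grab_frame(n); np.savez(f"pics/{n}0.npz",**f)
    cv2.imwrite(f"pics/{n}0.png",f["color"][:,:,::-1]); print(n,f["K"],f["R"],f["t"])
E
```

```text
pics
{'clock': 0.0, 'joints': array([ 1.11290733,  0.47782662,  0.02234279,  1.55645402, -0.01150807,
        1.10931128, -0.08310884]), 'qvel': array([ 3.96780253e-04,  1.04313697e-03,  5.53893436e-04,  1.45709640e-03,
       -6.28253004e-05, -3.74613915e-04, -1.67541991e-03]), 'tau': array([ 1.17112268e-03, -5.96446788e+01,  1.60819005e+00, -2.81194353e+01,
        1.23627449e-02,  9.36535449e-03, -1.71116454e-05]), 'tcp_pos': array([ 0.23112164, -0.63360999,  0.25530687]), 'orientation': array([-3.09187881e+00, -5.46344659e-01,  7.17694716e-04]), 'contact_force': array([-0.88482253,  0.72777731, -0.07838362]), 'moment': array([-0.0262901 ,  0.04152928,  0.00137918]), 'gripper_force': 0.0, 'grip_width': 0.08548653669162237}
side [[404.23605493   0.         282.8697285 ]
 [  0.         404.23605493 214.67584179]
 [  0.           0.           1.        ]] [[ 0.99963683 -0.02287484  0.01424629]
 [-0.00780823 -0.75183334 -0.65930695]
 [ 0.02579238  0.65895627 -0.75173891]] [-0.60540421  0.04272797  1.03705296]
top [[521.81620868   0.         273.84618437]
 [  0.         521.81620868 213.58536094]
 [  0.           0.           1.        ]] [[-0.02287359 -0.99971162  0.00731256]
 [-0.99299624  0.02187068 -0.11610397]
 [ 0.11591055 -0.00991706 -0.99321015]] [-0.07430149  0.63005412  1.27637571]
```

View pics/side0.png

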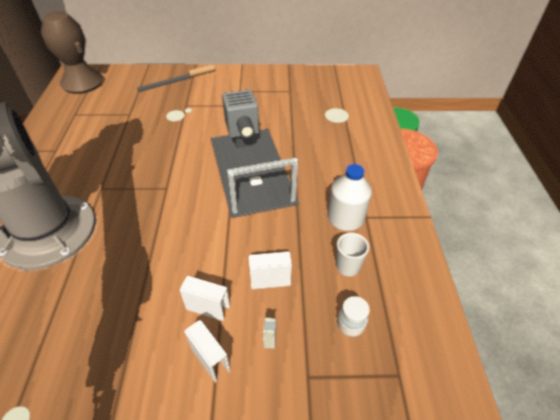

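View pics/top0.png

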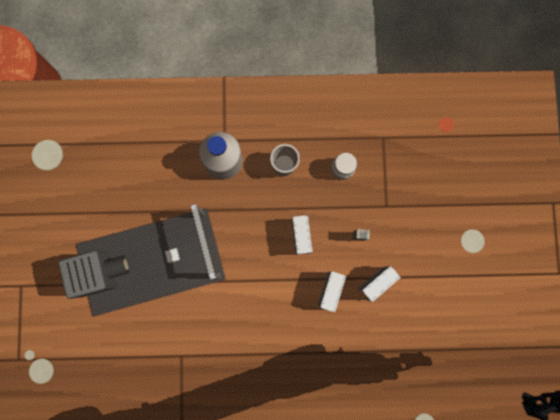

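The pictures show three screen-like U shapes: top view (302,235), (333,292) and (381,284); side view (270,270), (205,297) and (208,348). The prism is at top (362,235) / side (269,332). The stand is at top (150,262), with its bar from (195,208) to (212,277) and the white mark at (173,255). The jug is at (220,155), the cup at (285,158) and the jar at (344,165). Next I measure which screen is nearest the base.

```bash
cat > h.py <<'E'
import numpy as np,cv2
def load(n,k=0): return dict(np.load(f"pics/{n}{k}.npz"))
def cloud(f):
    K,R,t,d=f["K"],f["R"],f["t"],f["depth"]
    v,u=np.mgrid[:d.shape[0],:d.shape[1]]
    c=np.stack([(u-K[0,2])/K[0,0]*d,(v-K[1,2])/K[1,1]*d,d],-1)
    return (c-t)@R
def ray(f,uv,z):
    K,R,t=f["K"],f["R"],f["t"]
    d=R.T@np.linalg.inv(K)@np.array([uv[0],uv[1],1.]); o=-R.T@t
    return o+d*(z-o[2])/d[2]
def rect(f,mask,z):
    "minAreaRect of the mask cast onto plane z: centre, sides, long-side direction deg"
    v,u=np.nonzero(mask); P=np.array([ray(f,p,z)[:2] for p in zip(u,v)])
    (c,s,a)=cv2.minAreaRect((P*1000).astype(np.float32))
    if s[0]<s[1]: a+=90; s=s[::-1]
    return np.round(c,1),np.round(s,1),round((a+90)%180-90,1),len(P)
E
python3 - <<'E'
from h import *
f=load("top"); P=cloud(f); d=f["depth"]; z=P[...,2]; C=f["color"].astype(int)
def box(u0,u1,v0,v1,lo,hi):
    m=np.zeros(d.shape,bool); m[v0:v1,u0:u1]=True; return m&(z>lo)&(z<hi)&(d>0)
for n,b,zz in [("A",(285,320,208,262),.084),("B",(315,350,264,316),.084),("C",(355,405,262,306),.084),("prism",(350,375,222,246),.075),
  ("jar",(325,365,145,185),.075),("cup",(265,305,138,180),.085)]:
    print(n,rect(f,box(*b,zz-.012,zz+.012),zz))
print("bar",rect(f,box(185,222,195,285,.145,.165),.155), "lamp",rect(f,box(50,110,245,305,.155,.175),.165))
white=(C.min(-1)>150); m=box(160,186,243,268,-.01,.03)&white; print("mark",rect(f,m,.008), C[255,173])
m=box(70,225,195,320,-.01,.025)&(C.max(-1)<90)
print("plate",rect(f,m,.008))
print("bottle top",rect(f,box(195,245,130,180,.15,.2),.17))
o=np.hstack([cv2.resize(f["color"][200:320,280:410,::-1],None,fx=4,fy=4,interpolation=cv2.INTER_CUBIC)])
cv2.imwrite("pics/crop1.png",o)
print(np.round(z[232:240,352:374],3))
E
```

```text
A (array([ 571.6, -154. ]), array([89.7, 36.5]), 5.8, 560)
B (array([ 433.4, -223. ]), array([89.5, 36.9]), -19.2, 588)
C (array([ 449.2, -338.7]), array([91.4, 37.5]), -50.9, 596)
prism (array([ 570.2, -301.6]), array([29.3, 22.1]), 87.6, 119)
jar (array([ 744.7, -266.9]), array([53. , 49.6]), -2.1, 365)
cup (array([ 759.5, -116.1]), array([70.1, 68.8]), -1.3, 196)
bar (array([555.7,  76.5]), array([173.8,  13. ]), 14.2, 433) lamp (array([486.8, 345.6]), array([90.7, 89.6]), -75.6, 1625)
mark (array([532.6, 166.9]), array([29.8, 17.2]), 14.0, 79) [209 207 203]
plate (array([537.9, 243.5]), array([367.3, 237.9]), -76.4, 7959)
bottle top (array([771.6,  40.8]), array([46.9, 43.6]), -1.2, 310)
[[-0.000e+00  1.900e-02  3.400e-02  5.400e-02  6.500e-02  7.500e-02
   7.600e-02  7.100e-02  7.700e-02  7.800e-02  7.700e-02  7.500e-02
   7.200e-02  7.600e-02  7.500e-02  7.500e-02  7.600e-02 -4.000e-03
  -3.000e-03 -0.000e+00  4.000e-03  1.000e-03]
 [ 4.000e-03  2.100e-02  3.400e-02  5.200e-02  6.800e-02  7.300e-02
   7.500e-02  7.900e-02  7.400e-02  7.600e-02  7.600e-02  7.400e-02
   7.400e-02
[... 909 characters left out ...]
-02  7.400e-02
   7.300e-02  7.500e-02  7.800e-02  7.500e-02  7.500e-02  7.700e-02
   7.500e-02  7.500e-02  8.000e-02  7.300e-02  7.700e-02 -4.000e-03
  -0.000e+00  5.000e-03  3.000e-03 -2.000e-03]
 [ 1.000e-02  2.700e-02  4.400e-02  5.200e-02  6.000e-02  6.000e-02
   6.300e-02  6.300e-02  6.800e-02  7.300e-02  7.300e-02  7.500e-02
   7.400e-02  7.300e-02  7.700e-02  7.700e-02  7.200e-02  1.000e-03
   1.341e+00  1.000e-03 -1.000e-03 -3.000e-03]
 [ 1.200e-02  1.200e-02  2.000e-02  2.100e-02  2.500e-02  3.300e-02
   3.200e-02  3.300e-02  3.800e-02  3.400e-02  5.100e-02  4.400e-02
   4.900e-02  5.300e-02  5.900e-02  6.100e-02  5.000e-03 -1.000e-03
   2.000e-03  1.000e-03  3.000e-03 -7.000e-03]]
```

View pics/crop1.png

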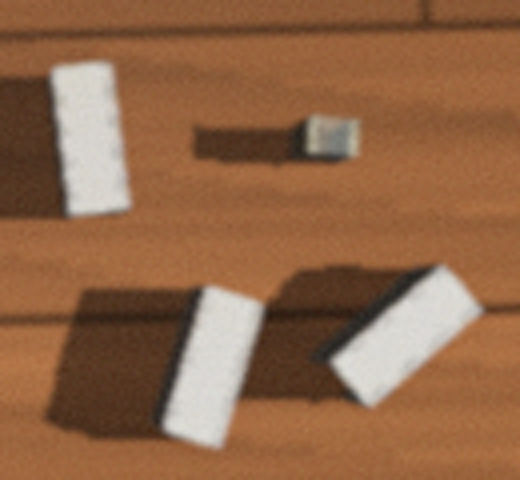

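The crop shows all three screens and the prism. The prism's whitish frosted plates are at its left and right ends (crop (308,137) and (355,137)), so they face along world y. Distances from the base are 0.49 m for B at top pixel (333,292), 0.56 m for C at (381,284) and 0.59 m for A at (302,235), so B is the right screen.

```bash
cat >> h.py <<'E'
from scipy.spatial.transform import Rotation as Ro
def plan(x,y,z,head):
    "target TCP in mm and heading (deg) of the tool's y -> shift in cm along tool axes, yaw deg"
    from bench import status
    s=status.get_obs(); R=Ro.from_rotvec(s["orientation"]).as_matrix()
    d=R.T@(np.array([x,y,z])/1000-s["tcp_pos"])*100
    h=np.degrees(np.arctan2(R[1,1],R[0,1]))
    print("cm",d.round(2),"yaw",round(-((head-h+180)%360-180),1),"| tcp",s["tcp_pos"].round(4),"head",round(h,1),"tilt",R[2,2].round(4),"F",s["contact_force"].round(1),"w",round(s["grip_width"],4),"gf",s["gripper_force"],"t",s["clock"])
E
python3 -c "
from h import plan; plan(433.4,-223,150,-109.2)"
```

```text
cm [ 33.07 -31.63  10.59] yaw 39.2 | tcp [ 0.2312 -0.6337  0.2554] head -70.0 tilt -1.0 F [-0.  -0.1  0.9] w 0.0855 gf 0.0 t 0.1
```

>>> send_rows:
  steps:
    - {"dx": 3, "dy": -3, "dz": 0, "yaw": 5, "gripper": 0.75}
    - {"dx": 7, "dy": -7, "dz": 1, "yaw": 12, "gripper": 0.75}
    - {"dx": 11, "dy": -11, "dz": 2, "yaw": 19, "gripper": 0.75}
    - {"dx": 15, "dy": -15, "dz": 2, "yaw": 26, "gripper": 0.75}
    - {"dx": 19, "dy": -19, "dz": 3, "yaw": 33, "gripper": 0.75}

```text
clock: 0.72
tcp_pos: [0.3455, -0.389, 0.2265]
orientation: [3.12, -0.361, 0.001]
contact_force: [1.3, -0.8, 0.4]
grip_width: 0.0642
gripper_force: 0.0
```

```bash
python3 -c "
from h import plan; plan(433.4,-223,130,-109.2)"
```

```text
cm [  4.76 -18.17   9.64] yaw 6.0 | tcp [ 0.3455 -0.389   0.2265] head -103.2 tilt -1.0 F [ 1.3 -0.8  0.4] w 0.0642 gf 0.0 t 0.725
```

>>> send_rows:
  steps:
    - {"dx": 1.2, "dy": -4.5, "dz": 2, "yaw": 3}
    - {"dx": 2.4, "dy": -9, "dz": 4, "yaw": 6}
    - {"dx": 3.6, "dy": -13.5, "dz": 6, "yaw": 6}
    - {"dx": 4.75, "dy": -18.15, "dz": 8, "yaw": 6}
    - {"dx": 4.75, "dy": -18.15, "dz": 9.6, "yaw": 6}

```text
validation failed for argument at $.st...
```

```bash
python3 -c "
from h import plan; plan(433.4,-223,70,-109.2)"
```

```text
cm [  4.76 -18.17  15.64] yaw 6.0 | tcp [ 0.3455 -0.389   0.2265] head -103.2 tilt -1.0 F [ 1.3 -0.8  0.4] w 0.0642 gf 0.0 t 0.725
```

>>> send_rows:
  steps:
    - {"dx": 1.2, "dy": -4.5, "dz": 2, "yaw": 3, "gripper": 0.75}
    - {"dx": 2.4, "dy": -9, "dz": 4, "yaw": 6, "gripper": 0.75}
    - {"dx": 3.6, "dy": -13.5, "dz": 6, "yaw": 6, "gripper": 0.75}
    - {"dx": 4.75, "dy": -18.15, "dz": 8, "yaw": 6, "gripper": 0.75}
    - {"dx": 4.75, "dy": -18.15, "dz": 9.6, "yaw": 6, "gripper": 0.75}

```text
clock: 1.35
tcp_pos: [0.4333, -0.2204, 0.1294]
orientation: [-3.099, 0.506, 0.0]
contact_force: [-0.2, -0.5, 0.9]
grip_width: 0.0643
gripper_force: 0.0
```

```bash
python3 -c "
from h import plan; plan(433.4,-223,70,-109.2)"
```

```text
cm [0.09 0.26 5.94] yaw 0.6 | tcp [ 0.4333 -0.2204  0.1294] head -108.6 tilt -1.0 F [-0.2 -0.5  0.9] w 0.0643 gf 0.0 t 1.35
```

>>> send_rows:
  steps:
    - {"dx": 0.1, "dy": 0.25, "dz": 1.5, "yaw": 0.6, "gripper": 0.75}
    - {"dx": 0.1, "dy": 0.25, "dz": 3.5, "yaw": 0.6, "gripper": 0.75}
    - {"dx": 0.1, "dy": 0.25, "dz": 5, "yaw": 0.6, "gripper": 0.75}
    - {"dx": 0.1, "dy": 0.25, "dz": 5.9, "yaw": 0.6, "gripper": 0.75}
    - {"dx": 0.1, "dy": 0.25, "dz": 5.9, "yaw": 0.6, "gripper": 0.75}

```text
clock: 1.98
tcp_pos: [0.4314, -0.2273, 0.0708]
orientation: [-3.096, 0.535, 0.002]
contact_force: [0.5, 0.3, -0.2]
grip_width: 0.0637
gripper_force: 0.0
```

>>> send_rows:
  steps:
    - {"dx": 0, "dy": 0, "dz": 0, "yaw": 0, "gripper": 0.3}
    - {"dx": 0, "dy": 0, "dz": 0, "yaw": 0, "gripper": 0.3}
    - {"dx": 0, "dy": 0, "dz": 0, "yaw": 0, "gripper": 0.3}
    - {"dx": 0, "dy": 0, "dz": 0, "yaw": 0, "gripper": 0.3}
  force: 40

```text
clock: 2.48
tcp_pos: [0.4323, -0.2272, 0.0719]
orientation: [3.096, -0.534, 0.002]
contact_force: [-1.2, 0.6, 5.2]
grip_width: 0.0359
gripper_force: 45.9
```

```bash
python3 -c "
from h import plan; plan(433.4,-223,250,-109.2)"
```

```text
cm [-1.000e-02 -4.300e-01 -1.781e+01] yaw -0.4 | tcp [ 0.4323 -0.2272  0.0719] head -109.6 tilt -1.0 F [-1.2  0.6  5.2] w 0.0359 gf 45.94065070152283 t 2.475
```

>>> send_rows:
  steps:
    - {"dx": 0, "dy": 0, "dz": -2, "yaw": 0, "gripper": 0.3}
    - {"dx": 0, "dy": 0, "dz": -6, "yaw": 0, "gripper": 0.3}
    - {"dx": 0, "dy": 0, "dz": -11, "yaw": 0, "gripper": 0.3}
    - {"dx": 0, "dy": 0, "dz": -16, "yaw": 0, "gripper": 0.3}
    - {"dx": 0, "dy": 0, "dz": -18.5, "yaw": 0, "gripper": 0.3}

```text
clock: 3.1
tcp_pos: [0.4324, -0.2272, 0.2589]
orientation: [3.095, -0.533, 0.005]
contact_force: [0.1, 0.3, -1.6]
grip_width: 0.0355
gripper_force: 45.1
```

```bash
python3 - <<'E'
from h import *
from bench import imaging
plan(555.7,76.3,255,-75.7)
f=imaging.grab_frame("side"); cv2.imwrite("pics/s1.png",f["color"][:,:,::-1])
E
```

```text
cm [  1.45 -32.73   0.39] yaw -33.9 | tcp [ 0.4324 -0.2272  0.2589] head -109.6 tilt -1.0 F [ 0.1  0.3 -1.6] w 0.0355 gf 45.10224938392639 t 3.1
```

View pics/s1.png

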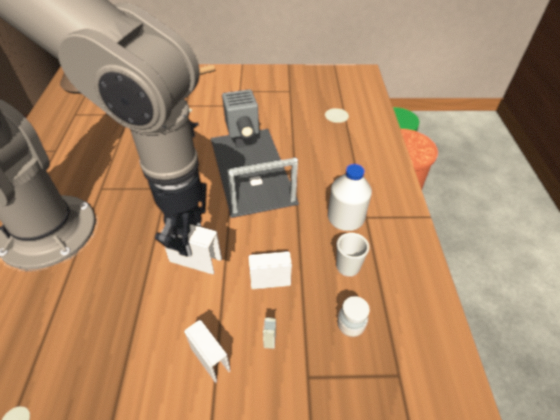

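The screen is held level in the fingers at side pixel (195,248), clear of the others. I'll carry it above the bar.

>>> send_rows:
  steps:
    - {"dx": 0.2, "dy": -3, "dz": 0, "yaw": -4, "gripper": 0.3}
    - {"dx": 0.4, "dy": -8, "dz": 0, "yaw": -11, "gripper": 0.3}
    - {"dx": 0.7, "dy": -13, "dz": 0, "yaw": -18, "gripper": 0.3}
    - {"dx": 1, "dy": -18, "dz": 0, "yaw": -25, "gripper": 0.3}
    - {"dx": 1.2, "dy": -22, "dz": 0, "yaw": -32, "gripper": 0.3}

```text
clock: 3.78
tcp_pos: [0.5165, -0.0201, 0.2547]
orientation: [-3.12, -0.353, 0.004]
contact_force: [0.4, -0.6, -1.2]
grip_width: 0.0357
gripper_force: 45.0
```

>>> send_rows:
  steps:
    - {"dx": 0, "dy": 0, "dz": 0, "yaw": 0, "gripper": 0.3}

```text
clock: 3.9
tcp_pos: [0.5169, -0.0184, 0.2547]
orientation: [-3.119, -0.355, 0.003]
contact_force: [-1.4, -1.3, -1.7]
grip_width: 0.0353
gripper_force: 44.9
```

```bash
python3 - <<'E'
from h import *
plan(555.7,76.3,255,-75.7)
E
```

```text
cm [ 5.91 -8.36 -0.01] yaw -1.3 | tcp [ 0.5169 -0.0184  0.2547] head -77.0 tilt -1.0 F [-1.4 -1.3 -1.7] w 0.0353 gf 44.94575500488281 t 3.9
```

>>> send_rows:
  steps:
    - {"dx": 1.5, "dy": -2.1, "dz": 0, "yaw": -1.3, "gripper": 0.3}
    - {"dx": 3.5, "dy": -5, "dz": 0, "yaw": -1.3, "gripper": 0.3}
    - {"dx": 5, "dy": -7, "dz": 0, "yaw": -1.3, "gripper": 0.3}
    - {"dx": 5.9, "dy": -8.35, "dz": 0, "yaw": -1.3, "gripper": 0.3}
    - {"dx": 5.9, "dy": -8.35, "dz": 0, "yaw": -1.3, "gripper": 0.3}

```text
clock: 4.53
tcp_pos: [0.5563, 0.0718, 0.2558]
orientation: [-3.118, -0.379, 0.001]
contact_force: [-0.2, -0.1, -1.4]
grip_width: 0.0353
gripper_force: 45.0
```

>>> send_rows:
  steps:
    - {"dx": 0, "dy": 0, "dz": 0, "yaw": 0, "gripper": 0.3}
    - {"dx": 0, "dy": 0, "dz": 0, "yaw": 0, "gripper": 0.3}

```text
clock: 4.78
tcp_pos: [0.5562, 0.0692, 0.2562]
orientation: [3.119, 0.373, -0.0]
contact_force: [0.4, -0.2, -1.6]
grip_width: 0.0357
gripper_force: 45.0
```

```bash
python3 - <<'E'
from h import *
from bench import imaging
plan(555.7,76.3,148,-75.7)
f=imaging.grab_frame("side"); cv2.imwrite("pics/s2.png",cv2.resize(f["color"][60:260,160:360,::-1],None,fx=3,fy=3))
E
```

```text
cm [ 0.12 -0.71 10.82] yaw -0.7 | tcp [0.5562 0.0692 0.2562] head -76.4 tilt -1.0 F [ 0.4 -0.2 -1.6] w 0.0357 gf 45.033647418022156 t 4.775
```

View pics/s2.png

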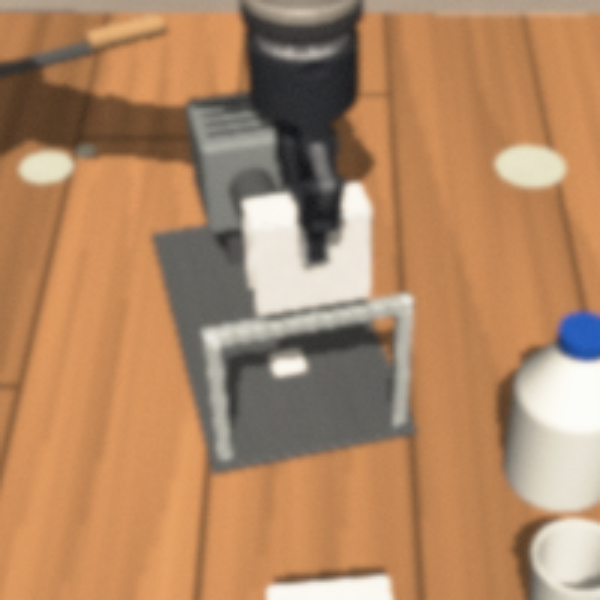

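The crop shows the screen over and square to the bar (screen at (307,245), bar from (210,335) to (405,303)). It needs a 7 mm correction.

>>> send_rows:
  steps:
    - {"dx": 0.1, "dy": -0.7, "dz": 0, "yaw": -0.7, "gripper": 0.3}
    - {"dx": 0.1, "dy": -0.7, "dz": 0.5, "yaw": -0.7, "gripper": 0.3}
    - {"dx": 0.1, "dy": -0.7, "dz": 1, "yaw": -0.7, "gripper": 0.3}
    - {"dx": 0.1, "dy": -0.7, "dz": 1, "yaw": -0.7, "gripper": 0.3}

```text
clock: 5.32
tcp_pos: [0.5553, 0.0773, 0.2456]
orientation: [3.117, 0.395, -0.002]
contact_force: [-0.8, 0.3, -0.8]
grip_width: 0.0356
gripper_force: 45.0
```

```bash
python3 - <<'E'
from h import *
plan(555.7,76.3,148,-75.7)
E
```

```text
cm [0.02 0.11 9.76] yaw 0.1 | tcp [0.5553 0.0773 0.2456] head -75.6 tilt -1.0 F [-0.8  0.3 -0.8] w 0.0356 gf 45.02936124801636 t 5.325
```

>>> send_rows:
  steps:
    - {"dx": 0, "dy": 0, "dz": 1.5, "yaw": 0, "gripper": 0.3}
    - {"dx": 0, "dy": 0, "dz": 3.5, "yaw": 0, "gripper": 0.3}
    - {"dx": 0, "dy": 0, "dz": 5.5, "yaw": 0, "gripper": 0.3}
    - {"dx": 0, "dy": 0, "dz": 7.5, "yaw": 0, "gripper": 0.3}
    - {"dx": 0, "dy": 0, "dz": 9, "yaw": 0, "gripper": 0.3}

```text
clock: 5.95
tcp_pos: [0.5552, 0.0774, 0.1546]
orientation: [3.117, 0.395, -0.002]
contact_force: [-0.1, 0.8, -0.6]
grip_width: 0.0356
gripper_force: 45.0
```

```bash
python3 - <<'E'
from h import *
plan(555.7,76.3,147.5,-75.7)
E
```

```text
cm [0.03 0.12 0.71] yaw 0.1 | tcp [0.5552 0.0774 0.1546] head -75.6 tilt -1.0 F [-0.1  0.8 -0.6] w 0.0356 gf 45.040653347969055 t 5.95
```

>>> send_rows:
  steps:
    - {"dx": 0, "dy": 0.1, "dz": 0.4, "yaw": 0, "gripper": 0.3}
    - {"dx": 0, "dy": 0.1, "dz": 0.7, "yaw": 0, "gripper": 0.3}
    - {"dx": 0, "dy": 0.1, "dz": 0.7, "yaw": 0, "gripper": 0.3}

```text
clock: 6.32
tcp_pos: [0.5563, 0.0767, 0.1496]
orientation: [-3.117, -0.395, -0.001]
contact_force: [0.5, -0.1, -0.8]
grip_width: 0.0358
gripper_force: 45.0
```

```bash
python3 - <<'E'
from h import *
plan(555.7,76.3,147,-75.7)
E
```

```text
cm [-0.07  0.02  0.26] yaw 0.1 | tcp [0.5563 0.0767 0.1496] head -75.6 tilt -1.0 F [ 0.5 -0.1 -0.8] w 0.0358 gf 45.04101097583771 t 6.325
```

>>> send_rows:
  steps:
    - {"dx": 0, "dy": 0, "dz": 0.2, "yaw": 0, "gripper": 0.3}
    - {"dx": 0, "dy": 0, "dz": 0.2, "yaw": 0, "gripper": 0.3}

```text
clock: 6.58
tcp_pos: [0.5561, 0.0766, 0.1475]
orientation: [3.117, 0.395, 0.001]
contact_force: [-0.2, -0.2, -2.2]
grip_width: 0.0355
gripper_force: 45.0
```

>>> send_rows:
  steps:
    - {"dx": 0, "dy": 0, "dz": 0, "yaw": 0, "gripper": 0.3}
    - {"dx": 0, "dy": 0, "dz": 0.1, "yaw": 0, "gripper": 0.3}
    - {"dx": 0, "dy": 0, "dz": 0.1, "yaw": 0, "gripper": 0.3}

```text
clock: 6.95
tcp_pos: [0.5562, 0.0767, 0.1468]
orientation: [3.117, 0.395, 0.001]
contact_force: [-2.7, -0.7, 3.6]
grip_width: 0.0357
gripper_force: 45.6
```

>>> send_rows:
  steps:
    - {"dx": 0, "dy": 0, "dz": 0, "yaw": 0, "gripper": 0.75}
    - {"dx": 0, "dy": 0, "dz": 0, "yaw": 0, "gripper": 0.75}
    - {"dx": 0, "dy": 0, "dz": 0, "yaw": 0, "gripper": 0.75}

```text
clock: 7.32
tcp_pos: [0.556, 0.0766, 0.1462]
orientation: [-3.117, -0.395, -0.0]
contact_force: [0.4, -0.3, 0.2]
grip_width: 0.0642
gripper_force: 0.0
```

>>> send_rows:
  steps:
    - {"dx": 0, "dy": 0, "dz": -1.5, "yaw": 0, "gripper": 0.75}
    - {"dx": 0, "dy": 0, "dz": -4, "yaw": 0, "gripper": 0.75}
    - {"dx": 0, "dy": 0, "dz": -7, "yaw": 0, "gripper": 0.75}
    - {"dx": 0, "dy": 0, "dz": -10, "yaw": 0, "gripper": 0.75}
    - {"dx": 0, "dy": 0, "dz": -12, "yaw": 0, "gripper": 0.75}

```text
clock: 7.95
tcp_pos: [0.5565, 0.0768, 0.2691]
orientation: [-3.116, -0.395, -0.004]
contact_force: [-0.2, -0.9, 0.2]
grip_width: 0.0642
gripper_force: 0.0
```

```bash
python3 - <<'E'
from h import *
from bench import imaging
plan(570.2,-301.6,200,-92.4)
f=imaging.grab_frame("side"); cv2.imwrite("pics/s3.png",cv2.resize(f["color"][60:260,160:360,::-1],None,fx=3,fy=3))
E
```

```text
cm [-8.14 36.99  6.89] yaw 16.8 | tcp [0.5565 0.0768 0.2691] head -75.6 tilt -1.0 F [-0.2 -0.9  0.2] w 0.0642 gf 0.0 t 7.95
```

View pics/s3.png

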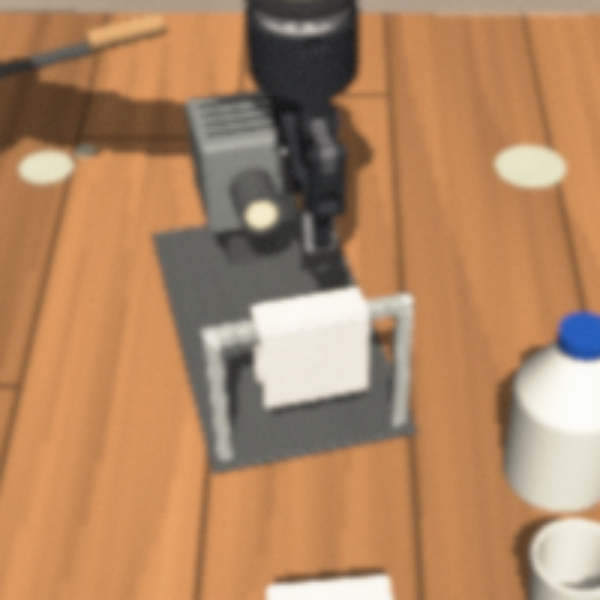

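The screen hangs level astride the bar near its middle (crop (313,350)). Next is the prism.

>>> send_rows:
  steps:
    - {"dx": -0.8, "dy": 3.7, "dz": 0, "yaw": 2, "gripper": 0.7}
    - {"dx": -2, "dy": 9, "dz": 0, "yaw": 5, "gripper": 0.7}
    - {"dx": -3.2, "dy": 14.5, "dz": 1, "yaw": 9, "gripper": 0.7}
    - {"dx": -4.4, "dy": 20, "dz": 2, "yaw": 13, "gripper": 0.7}
    - {"dx": -5.5, "dy": 25, "dz": 4, "yaw": 16.8, "gripper": 0.7}

```text
clock: 8.62
tcp_pos: [0.5655, -0.1814, 0.2271]
orientation: [3.14, -0.069, 0.004]
contact_force: [0.0, 0.7, -0.4]
grip_width: 0.0601
gripper_force: 0.0
```

```bash
python3 - <<'E'
from h import *
plan(570.2,-301.6,160,-92.4)
E
```

```text
cm [ 0.98 11.98  6.72] yaw -0.1 | tcp [ 0.5655 -0.1814  0.2271] head -92.5 tilt -1.0 F [ 0.   0.7 -0.4] w 0.0601 gf 0.0 t 8.625
```

>>> send_rows:
  steps:
    - {"dx": 0.4, "dy": 4, "dz": 2, "yaw": 0, "gripper": 0.7}
    - {"dx": 0.8, "dy": 8, "dz": 4, "yaw": 0, "gripper": 0.7}
    - {"dx": 0.9, "dy": 10.5, "dz": 5.5, "yaw": 0, "gripper": 0.7}
    - {"dx": 0.9, "dy": 12, "dz": 6.7, "yaw": 0, "gripper": 0.7}
    - {"dx": 0.9, "dy": 12, "dz": 6.7, "yaw": 0, "gripper": 0.7}

```text
clock: 9.25
tcp_pos: [0.5683, -0.3, 0.1584]
orientation: [-3.14, 0.067, 0.003]
contact_force: [-0.5, -0.2, -0.5]
grip_width: 0.0599
gripper_force: 0.0
```

>>> send_rows:
  steps:
    - {"dx": 0, "dy": 0, "dz": 0, "yaw": 0, "gripper": 0.7}
    - {"dx": 0, "dy": 0, "dz": 0, "yaw": 0, "gripper": 0.7}
    - {"dx": 0, "dy": 0, "dz": 0, "yaw": 0, "gripper": 0.7}

```text
clock: 9.62
tcp_pos: [0.5696, -0.2987, 0.1599]
orientation: [3.141, -0.063, 0.002]
contact_force: [0.5, -0.4, 0.4]
grip_width: 0.0597
gripper_force: 0.0
```

```bash
python3 - <<'E'
from h import *
from bench import imaging
plan(570.2,-301.6,160,-92.4)
f=imaging.grab_frame("side"); cv2.imwrite("pics/s4.png",cv2.resize(f["color"][200:400,160:360,::-1],None,fx=3,fy=3))
E
```

```text
cm [ 0.07  0.29 -0.  ] yaw 0.1 | tcp [ 0.5696 -0.2987  0.1599] head -92.3 tilt -1.0 F [ 0.5 -0.4  0.4] w 0.0597 gf 0.0 t 9.625
```

View pics/s4.png

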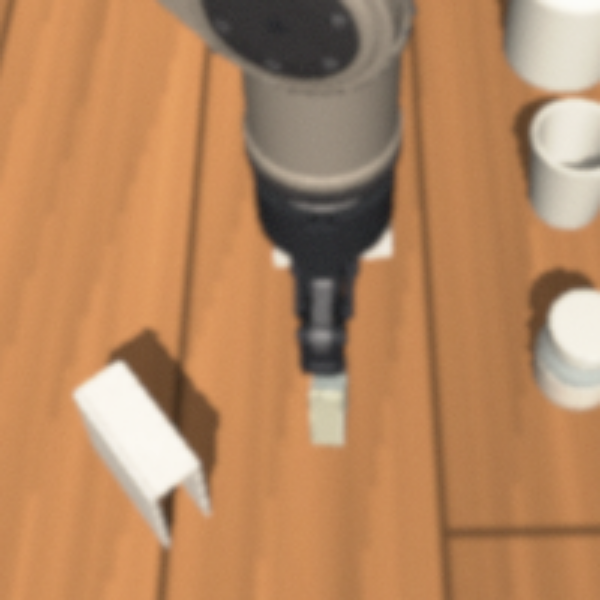

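The gripper is square above the prism (crop (327,410), frosted face towards the camera). Now I descend and grip.

>>> send_rows:
  steps:
    - {"dx": 0.1, "dy": 0.3, "dz": 1.5, "yaw": 0, "gripper": 0.7}
    - {"dx": 0.1, "dy": 0.3, "dz": 4, "yaw": 0, "gripper": 0.7}
    - {"dx": 0.1, "dy": 0.3, "dz": 6.5, "yaw": 0, "gripper": 0.7}
    - {"dx": 0.1, "dy": 0.3, "dz": 9, "yaw": 0, "gripper": 0.7}
    - {"dx": 0.1, "dy": 0.3, "dz": 10.4, "yaw": 0, "gripper": 0.7}

```text
clock: 10.3
tcp_pos: [0.5689, -0.3022, 0.053]
orientation: [-3.14, 0.065, 0.004]
contact_force: [-0.5, -0.3, -0.7]
grip_width: 0.0597
gripper_force: 0.0
```

>>> send_rows:
  steps:
    - {"dx": 0, "dy": 0, "dz": 0, "yaw": 0, "gripper": 0.7}
    - {"dx": 0, "dy": 0, "dz": 0, "yaw": 0, "gripper": 0.45}
    - {"dx": 0, "dy": 0, "dz": 0, "yaw": 0, "gripper": 0.45}
  force: 30

```text
clock: 10.68
tcp_pos: [0.5707, -0.3028, 0.0564]
orientation: [3.14, -0.065, 0.003]
contact_force: [0.6, -0.5, -0.2]
grip_width: 0.0385
gripper_force: 0.0
```

```bash
python3 - <<'E'
from h import *
plan(570.2,-301.6,56,-92.4)
E
```

```text
cm [-0.05 -0.12  0.04] yaw 0.0 | tcp [ 0.5707 -0.3028  0.0564] head -92.4 tilt -1.0 F [ 0.6 -0.5 -0.2] w 0.0385 gf 0.0 t 10.675
```

>>> send_rows:
  steps:
    - {"dx": 0, "dy": -0.1, "dz": 0, "yaw": 0, "gripper": 0.4}
    - {"dx": 0, "dy": -0.1, "dz": 0, "yaw": 0, "gripper": 0.36}
    - {"dx": 0, "dy": -0.1, "dz": 0, "yaw": 0, "gripper": 0.25}
    - {"dx": 0, "dy": -0.1, "dz": 0, "yaw": 0, "gripper": 0.25}
  force: 30

```text
clock: 11.18
tcp_pos: [0.5704, -0.3016, 0.0558]
orientation: [3.141, -0.065, 0.001]
contact_force: [-0.2, 0.4, 4.8]
grip_width: 0.0301
gripper_force: 30.3
```

>>> send_rows:
  steps:
    - {"dx": 0, "dy": 0, "dz": -1, "yaw": 0, "gripper": 0.25}
    - {"dx": 0, "dy": 0, "dz": -3, "yaw": 0, "gripper": 0.25}
    - {"dx": 0, "dy": 0, "dz": -6, "yaw": 0, "gripper": 0.25}
    - {"dx": 0, "dy": 0, "dz": -10, "yaw": 0, "gripper": 0.25}
    - {"dx": 0, "dy": 0, "dz": -14, "yaw": 0, "gripper": 0.25}

```text
clock: 11.8
tcp_pos: [0.5699, -0.3014, 0.1977]
orientation: [3.141, -0.065, 0.001]
contact_force: [0.4, -0.5, -0.1]
grip_width: 0.0297
gripper_force: 29.7
```

>>> send_rows:
  steps:
    - {"dx": 0, "dy": 0, "dz": -3, "yaw": 0, "gripper": 0.25}
    - {"dx": 0, "dy": 0, "dz": -6, "yaw": 0, "gripper": 0.25}
    - {"dx": 0, "dy": 0, "dz": -6, "yaw": 0, "gripper": 0.25}

```text
clock: 12.18
tcp_pos: [0.5714, -0.302, 0.2593]
orientation: [3.139, -0.065, 0.009]
contact_force: [-0.2, 0.8, -0.8]
grip_width: 0.0295
gripper_force: 29.7
```

```bash
python3 - <<'E'
from h import *
plan(531,172,255,14.3)
E
```

```text
cm [ -5.99 -47.2    0.29] yaw -106.7 | tcp [ 0.5714 -0.302   0.2593] head -92.4 tilt -1.0 F [-0.2  0.8 -0.8] w 0.0295 gf 29.72412943840027 t 12.175
```

>>> send_rows:
  steps:
    - {"dx": -0.3, "dy": -2, "dz": 0, "yaw": -4, "gripper": 0.25}
    - {"dx": -0.9, "dy": -6, "dz": 0, "yaw": -12, "gripper": 0.25}
    - {"dx": -1.4, "dy": -10, "dz": 0, "yaw": -21, "gripper": 0.25}
    - {"dx": -1.8, "dy": -14, "dz": 0, "yaw": -30, "gripper": 0.25}
    - {"dx": -2.3, "dy": -18, "dz": 0, "yaw": -38, "gripper": 0.25}

```text
clock: 12.8
tcp_pos: [0.5529, -0.1176, 0.2539]
orientation: [-2.985, -0.975, 0.004]
contact_force: [0.9, -0.3, -0.9]
grip_width: 0.0297
gripper_force: 29.7
```

```bash
python3 - <<'E'
from h import *
plan(531,172,255,14.3)
E
```

```text
cm [ 15.32 -24.67  -0.07] yaw -68.1 | tcp [ 0.5529 -0.1176  0.2539] head -53.8 tilt -1.0 F [ 0.9 -0.3 -0.9] w 0.0297 gf 29.726336002349854 t 12.8
```

>>> send_rows:
  steps:
    - {"dx": 2, "dy": -3.2, "dz": 0, "yaw": -8, "gripper": 0.25}
    - {"dx": 4, "dy": -6.5, "dz": 0, "yaw": -16, "gripper": 0.25}
    - {"dx": 6.5, "dy": -10.4, "dz": 0, "yaw": -25, "gripper": 0.25}
    - {"dx": 8.6, "dy": -13.8, "dz": 0, "yaw": -33, "gripper": 0.25}
    - {"dx": 10.5, "dy": -17, "dz": 0, "yaw": -41, "gripper": 0.25}

```text
clock: 13.42
tcp_pos: [0.5386, 0.0814, 0.2541]
orientation: [-2.454, -1.959, 0.003]
contact_force: [0.5, -0.1, -0.7]
grip_width: 0.0297
gripper_force: 29.7
```

```bash
python3 - <<'E'
from h import *
plan(531,172,255,14.3)
E
```

```text
cm [ 8.67 -2.75 -0.09] yaw -27.1 | tcp [0.5386 0.0814 0.2541] head -12.8 tilt -1.0 F [ 0.5 -0.1 -0.7] w 0.0297 gf 29.73599374294281 t 13.425
```

>>> send_rows:
  steps:
    - {"dx": 3, "dy": -1, "dz": 0, "yaw": -8, "gripper": 0.25}
    - {"dx": 6, "dy": -2, "dz": 0, "yaw": -16, "gripper": 0.25}
    - {"dx": 8, "dy": -2.5, "dz": 0, "yaw": -23, "gripper": 0.25}
    - {"dx": 8.7, "dy": -2.7, "dz": 0, "yaw": -27, "gripper": 0.25}
    - {"dx": 8.7, "dy": -2.7, "dz": 0, "yaw": -27, "gripper": 0.25}

```text
clock: 14.05
tcp_pos: [0.5327, 0.1709, 0.2542]
orientation: [-1.935, -2.472, 0.003]
contact_force: [-0.7, 0.1, -1.0]
grip_width: 0.0296
gripper_force: 29.7
```

>>> send_rows:
  steps:
    - {"dx": 0, "dy": 0, "dz": 0, "yaw": 0, "gripper": 0.25}
    - {"dx": 0, "dy": 0, "dz": 0, "yaw": 0, "gripper": 0.25}

```text
clock: 14.3
tcp_pos: [0.5343, 0.1689, 0.255]
orientation: [-1.943, -2.469, 0.001]
contact_force: [0.1, 0.6, -1.3]
grip_width: 0.0297
gripper_force: 29.7
```

```bash
python3 - <<'E'
from h import *
plan(531,172,133.3,14.3)
E
```

```text
cm [ 0.38 -0.25 12.17] yaw -0.7 | tcp [0.5343 0.1689 0.255 ] head 13.6 tilt -1.0 F [ 0.1  0.6 -1.3] w 0.0297 gf 29.74400371313095 t 14.3
```

>>> send_rows:
  steps:
    - {"dx": 0.35, "dy": -0.25, "dz": 1, "yaw": -0.7, "gripper": 0.25}
    - {"dx": 0.35, "dy": -0.25, "dz": 3, "yaw": -0.7, "gripper": 0.25}
    - {"dx": 0.35, "dy": -0.25, "dz": 5.5, "yaw": -0.7, "gripper": 0.25}
    - {"dx": 0.35, "dy": -0.25, "dz": 8, "yaw": -0.7, "gripper": 0.25}
    - {"dx": 0.35, "dy": -0.25, "dz": 10, "yaw": -0.7, "gripper": 0.25}

```text
clock: 14.92
tcp_pos: [0.5307, 0.1721, 0.1537]
orientation: [-1.926, -2.481, 0.002]
contact_force: [0.5, -0.0, -0.9]
grip_width: 0.0297
gripper_force: 29.8
```

>>> send_rows:
  steps:
    - {"dx": 0, "dy": 0, "dz": 1.5, "yaw": 0, "gripper": 0.25}
    - {"dx": 0, "dy": 0, "dz": 2.1, "yaw": 0, "gripper": 0.25}
    - {"dx": 0, "dy": 0, "dz": 2.1, "yaw": 0, "gripper": 0.25}
    - {"dx": 0, "dy": 0, "dz": 2.1, "yaw": 0, "gripper": 0.25}

```text
clock: 15.42
tcp_pos: [0.5318, 0.1726, 0.135]
orientation: [1.926, 2.481, 0.002]
contact_force: [-0.5, 0.0, -0.4]
grip_width: 0.0297
gripper_force: 29.8
```

```bash
python3 - <<'E'
from h import *
from bench import imaging
plan(531,172,133.3,14.3)
for n in("side","top"):
    f=imaging.grab_frame(n); np.savez(f"pics/{n}1.npz",**f)
f=load("top",1); P=cloud(f); z=P[...,2]; m=np.zeros(z.shape,bool); m[195:285,185:222]=1
m&=(z>.152)&(z<.17)&(f["color"].min(-1)>150)
print("screen",rect(f,m,.159))
g=load("side",1)
a=cv2.resize(g["color"][80:230,190:330,::-1],None,fx=4,fy=4)[:560]
b=cv2.resize(f["color"][190:330,50:240,::-1],None,fx=3,fy=3)
c=np.zeros((600,800,3),np.uint8); a=cv2.resize(a,(400,400)); b=cv2.resize(b,(400,295)); c[:400,:400]=a; c[:295,400:]=b
cv2.imwrite("pics/fin.png",c[:400])
E
```

```text
cm [-0.04 -0.09  0.17] yaw 0.0 | tcp [0.5318 0.1726 0.135 ] head 14.3 tilt -1.0 F [-0.5  0.  -0.4] w 0.0297 gf 29.77439045906067 t 15.425
screen (array([555.1,  76.9]), array([171.3,  35.5]), 14.7, 693)
```

View pics/fin.png

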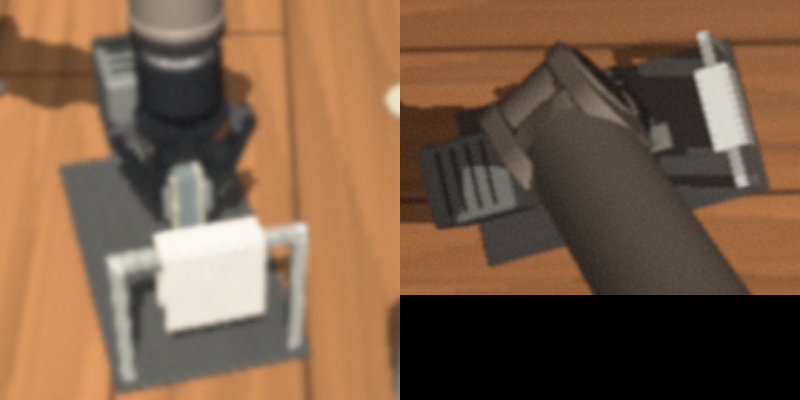

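The final picture shows the prism held upright in front of the lens at (187,195), with its clear face towards the screen and a finger on each frosted side. The screen hangs mid-bar at (212,275). I'll let it settle and hand in.

>>> send_rows:
  steps:
    - {"dx": 0, "dy": 0, "dz": 0, "yaw": 0, "gripper": 0.25}
    - {"dx": 0, "dy": 0, "dz": 0, "yaw": 0, "gripper": 0.25}
    - {"dx": 0, "dy": 0, "dz": 0, "yaw": 0, "gripper": 0.25}

```text
clock: 15.9
tcp_pos: [0.5314, 0.1723, 0.1344]
orientation: [1.927, 2.481, 0.0]
contact_force: [0.9, 0.3, -0.8]
grip_width: 0.0296
gripper_force: 29.8
```

```bash
python3 - <<'E'
from h import plan
plan(531,172,133.3,14.3)
from bench import workorder
print(workorder.hand_in())
E
```

```text
cm [-0.02 -0.04  0.11] yaw 0.0 | tcp [0.5314 0.1723 0.1344] head 14.3 tilt -1.0 F [ 0.9  0.3 -0.8] w 0.0296 gf 29.774276912212372 t 15.9
the job is handed in; nothing more can be done
None
```

I handed the job in at about 16 s: the screen hangs level and released near mid-bar, and the prism is held by its frosted faces in the beam, about 1 mm from the planned pose; no verdict came back.

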